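Hang the blue checking gauge on the test fixture's green peg

TASK

Get the blue-handled checking gauge ready at the test bench: lift the loose lid off the grey gauge case by its knob and set it down gently beside the case, flat on the bench with the knob up, then take out the blue gauge and hang it by its eye on the green peg. Leave the yellow gauge standing in the case and do not push or knock over the meter, the cup or the grey module.

Things in the scene. Friction and masses are not known exactly. Their poses are not given: they have to be found in the camera images.
- case: Grey plastic gauge case, fixed, open-topped: outside 130 (x) x 150 (y) x 168 mm high, walls and floor 5 mm. A rack inside, up to z = 45 mm, has two slots at y = +34 and -34 mm, each 9 mm wide (x), 56 mm long (y): one gauge stands in each, either in either. Origin: centre of the underside; z up.
- lid: Loose lid lying on the case, about 0.25 kg: white plate 136 (x) x 156 (y) x 6 mm, grey plug below it 112 x 132 x 8 mm (4 mm play in the case). Round black knob in the middle: 30 mm diameter from z = 26 to 46 mm, 20 mm neck below. Origin: centre of the plug's underside, which stands on the bench when set down; plate top at z = 14 mm. x, y along the case's at the start.
- blue_gauge: Steel blade 50 mm wide (y), 6 thick (x), 110 high, with a blue grip on top: 14 mm thick (x), 36 wide (y), z = 108 to 145 mm. Round eye, 29 mm diameter, through the blade along x, centre at z = 80 mm. Origin: centre of the lower edge, z up; about 0.22 kg, front and back alike. Starts upright in a slot, lower edge 5 mm above the bench, x along the case's x.
- blue_eye (a point): Centre of the blue gauge's eye (80 mm above its lower edge).
- yellow_gauge: Bystander: a gauge of the same shape and size with a yellow grip, standing in the other slot of the case. Stays there.
- green_stand: Fixed orange fixture: upright panel 8 (x) x 90 (y) x 187 mm high. Green round peg, 14 mm diameter, juts from its +x face, x = 4 to 87 mm, y = 0; axis 172 mm high at x = 0, rising to 179 at x = 80. Behind (-x): base 80 mm wide to x = -116, clamp up to 150 mm high. Nothing in front under the peg. Origin: on the bench under the panel; x horizontal along the peg, z up.
- green_peg (a point): Centre of the rounded end of the green peg (x = 80 mm, z = 179 mm in the green stand's frame).
- red_stand: Another orange fixture, the same in all but its peg, which is red. Not used. Either fixture may stand on either place.
- meter: Bystander: loose grey meter box, 120 (x) x 80 (y) x 56 mm high with a red lamp on top. Origin: centre of the underside.
- cup: Bystander: loose open aluminium cup, 56 mm diameter at the rim, 70 mm high. Origin: centre of the underside.
- module: Bystander: loose grey electrical module, 65 (x) x 100 (y) x 117 mm high. Origin: centre of the underside.
Things that resemble listed ones, but are neither listed nor needed, are in the scene too. Leave any red look-alike of the lid alone. Leave any pink look-alike of the case alone.

How it is judged:
By the outcome, as a careful person would: the job done as asked, in the order asked, and still so for the second after the job is handed in, with the robot touching nothing.
It also fails if it takes over 64 s, if anything falls off the work surface, if the arm or the gripper's body presses on something with over 40 N, if the wrist force passes 120 N, or if a joint passes its speed limit or range.

ROBOT

A 6-joint arm with a two-finger parallel gripper is mounted at the origin on the work surface. World frame = base frame: x ahead of the robot, y to its left, z up, the work surface at z = 0. Lengths are in m, angles in degrees, forces in N, time in s.
With the tool pointing down it reaches from about 0.35 to 0.875 m from the base axis. Payload 4.2 kg.
Tool frame: the origin (TCP) lies midway between the tips of the shut fingers; the grasp point (between the pads) lies 19 mm behind it; y points along the fingers, z is the direction in which the jaws open and shut, and the axes are right-handed (so a half turn about y gives the same grasp; the last joint's range is limited). The gripper opens to 87 mm and grips with 3 to 60 N. Pads are 19 mm wide; open, the fingers measure 117 mm over their backs; the gripper's body (75 mm by 190 mm) begins 51 mm behind the grasp point.
Start: joints at [-52.047, 22.042, 0.453, 0, -68.411, -14.817], TCP at [0.246, -0.575, 0.223] pointing down, gripper open.
Joint ranges: [-179.83, 179.83], [-69.29, 118.12], [-61.27, 80.66], [-181.25, 117.63], [-171.15, -9.14], [-177.46, 177.46]. Speed limits (degrees/s): [159.86, 159.86, 180, 180, 180, 180].

INTERFACE

Orientations are given as [roll, pitch, yaw] about the fixed x, y, z axes, in that order (R = Rz(yaw) Ry(pitch) Rx(roll)).
In Python, from workcell import env gives the robot as it stands. The module is installed in compiled form; this text tells all that it offers. Calls block until the motion is done:
- env.goto(position, orientation): joint-space move of the TCP to a pose.
- env.move_straight(position, rotation=None, rate=0.15, force_limit=None): straight line of the TCP; rotation=None keeps the orientation; rate is the mean speed in m/s. With force_limit (N) it stops when the force on the tool has changed by that much, and returns True; else False.
- env.set_joints(angles): joint-space move.
- env.gripper_to(opening, grasp_force=None): opening from 0.0 (shut) to 1.0 (fully open); grasp_force is the grip in N (None keeps the last); returns when the fingers have stopped.
- env.dwell(seconds).
- env.inverse_kinematics(position, orientation): joint angles nearest the present ones, or None.
- env.read_state(): the state.
- env.grab_frame(name): name is "side" or "top"; returns a dict with "image" (480x640x3 uint8, blue, green, red), "fx", "fy", "cx", "cy" (pixels), "D" ([k1, k2, p1, p2, k3] as OpenCV has them; the pictures are not rectified), "position" and "orientation" of the camera in the world. Camera axes: x right, y up, looking along -z (the intrinsics and any distortion apply to the point x, -y, -z); pixel columns grow to the right and rows downward; lengths in m; the calibration is good to about 2 mm. A picture is of the moment at which its call begins. There is no depth.
A pose or a line that the arm cannot do raises env.Unreachable and nothing moves.
- env.close_job(): hands the job in, once; it reports no verdict.
Trained networks look in a picture, given as the dict that the camera call returned (one of the last four; its "shot" number tells which), for a name from the list of things; names that differ only in an ending like _2 or _b are one class to them, and where a whole thing is asked for, a point or a joint stands for the part that bears it (a point fixed in the world has none). Each returns a list of dicts, best first, with "score" (0 to 1); they miss things now and then, are a little off and sometimes report something else, mostly with a low value. They report only what shows in the picture. A call takes as long as a camera call. They do not tell look-alikes from the thing itself.
- env.search_frame(picture, thing): "xyz" ([x, y, z] in m, in world coordinates, good to about 4 mm: the middle of the surface that is visible of it).
- env.trace(picture, thing): "mask" (480x640 bool, what is visible of it).
The state is a dict: "clock": time; "joint_positions": joint angles; "qvel": joint speeds; "joint_torque": joint torques, N m; "position": TCP position; "tool_rot": TCP orientation; "force": force on the tool from outside, world axes, zero at the start; "wrist_torque": the same for the moment, N m; "opening": opening from 0.0 (shut) to 1.0 (fully open).
Only numpy, scipy, OpenCV 4.12 (cv2) and the standard library are available. Lean on these libraries where they do the work, as an engineer would, in place of code of your own. Each camera call takes 0.05 s, during which the arm holds its last target. There are 200 camera calls.

## Working session

There is one attempt and no reset: what is moved stays moved. The work goes in short steps, each a Python script; the robot and the scene stay as the last script left them, time stands still between calls to the robot, and variables do not carry over. Pictures are saved under pics/ and viewed, about 8 in all and at most 12, crops included, and the job is handed in when it is done.

```bash
mkdir -p pics; cat > h.py <<'E'
import numpy as np, cv2
from workcell import env
from scipy.spatial.transform import Rotation as Ro
def R_of(o):
    o=np.array(o,float)
    return o if o.shape==(3,3) else (Ro.from_quat(o).as_matrix() if o.size==4 else Ro.from_euler('xyz',o,degrees=True).as_matrix())
def ray(p,uv):
    K=np.array([[p['fx'],0,p['cx']],[0,p['fy'],p['cy']],[0,0,1]])
    q=cv2.undistortPoints(np.array(uv,float).reshape(-1,1,2),K,np.array(p['D'],float)).reshape(-1,2)
    d=np.c_[q[:,0],-q[:,1],-np.ones(len(q))]@R_of(p['orientation']).T
    return np.array(p['position']),d
def at_z(p,uv,z):
    o,d=ray(p,uv); return o+d*((z-o[2])/d[:,2])[:,None]
def proj(p,X):
    K=np.array([[p['fx'],0,p['cx']],[0,p['fy'],p['cy']],[0,0,1]])
    c=(np.atleast_2d(X)-np.array(p['position']))@R_of(p['orientation']); c=c*[1,-1,-1]
    return cv2.projectPoints(c.reshape(-1,1,3),np.zeros(3),np.zeros(3),K,np.array(p['D'],float))[0].reshape(-1,2)
E
python3 - <<'E'
from h import *
s=env.read_state(); print({k:s[k] for k in('clock','position','tool_rot','opening','force')})
P={n:env.grab_frame(n) for n in('side','top')}
for n,p in P.items():
    cv2.imwrite(f'pics/{n}0.png',p['image']); print(n,p['fx'],p['D'],p['position'],p['orientation'])
    for t in('case','lid','blue_gauge','yellow_gauge','green_stand','green_peg','red_stand','meter','cup','module'):
        r=env.search_frame(p,t)
        print(t,[(round(d['score'],2),np.round(d['xyz'],3).tolist(),proj(p,d['xyz'])[0].astype(int).tolist()) for d in r])
E
```

```text
{'clock': 0.0, 'position': array([ 0.24536243, -0.57416082,  0.2214569 ]), 'tool_rot': array([-8.98725771e+01,  5.74104770e-03,  2.31279632e+01]), 'opening': 1.001787221812838, 'force': array([ 0.84151804,  0.47138338, -0.10059467])}
side 596.9032534438976 [0.05428799 0.         0.         0.         0.        ] [0.07448715 1.227514   1.34589949] [  44.75296028   -1.10338282 -156.07932198]
case [(0.76, [0.462, 0.35, 0.085], [302, 311]), (0.56, [0.329, 0.612, 0.087], [308, 415])]
lid [(0.83, [0.713, 0.345, 0.012], [223, 296]), (0.82, [0.495, 0.299, 0.174], [300, 271])]
blue_gauge [(0.45, [0.418, -0.127, 0.08], [379, 205])]
yellow_gauge []
green_stand [(0.72, [0.425, -0.34, 0.084], [398, 165])]
green_peg [(0.85, [0.418, -0.339, 0.083], [400, 166]), (0.29, [0.494, 0.299, 0.173], [300, 272])]
red_stand [(0.68, [0.416, -0.125, 0.078], [379, 207])]
meter [(0.89, [0.417, 0.108, 0.051], [351, 263]), (0.72, [0.465, 0.35, 0.086], [302, 310])]
cup [(0.74, [0.742, 0.109, 0.052], [252, 229])]
module [(0.8, [0.708, -0.176, 0.084], [301, 170])]
top 543.2144921170185 [0.01376898 0.         0.         0.         0.        ] [0.29359362 0.13313031 1.74807599] [  8.80706973   0.14331378 -89.43515245]
case [(0.82, [0.324, 0.639, 0.044], [167, 305]), (0.64, [0.447, 0.224, 0.08], [301, 266])]
lid [(0.56, [0.501, 0.291, 0.169], [277, 245])]
blue_gauge []
yellow_gauge []
green_stand [(0.32, [0.712, -0.204, 0.106], [440, 181])]
green_peg [(0.77, [0.414, -0.353, 0.079], [489, 278])]
red_stand [(0.76, [0.416, -0.155, 0.076], [424, 277])]
meter [(0.73, [0.424, 0.096, 0.048], [342, 275])]
cup [(0.57, [0.756, 0.101, 0.04], [341, 172])]
module [(0.87, [0.71, -0.204, 0.106], [440, 182])]
```

```bash
python3 - <<'E'
import cv2
a=cv2.imread('pics/side0.png');b=cv2.imread('pics/top0.png')
cv2.imwrite('pics/s1.png',cv2.resize(a[100:500,150:500],None,fx=1.7,fy=1.55))
cv2.imwrite('pics/t1.png',cv2.resize(b[100:400,100:560],None,fx=1.7,fy=1.7))
E
```

```text
(no output)
```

View pics/side0.png

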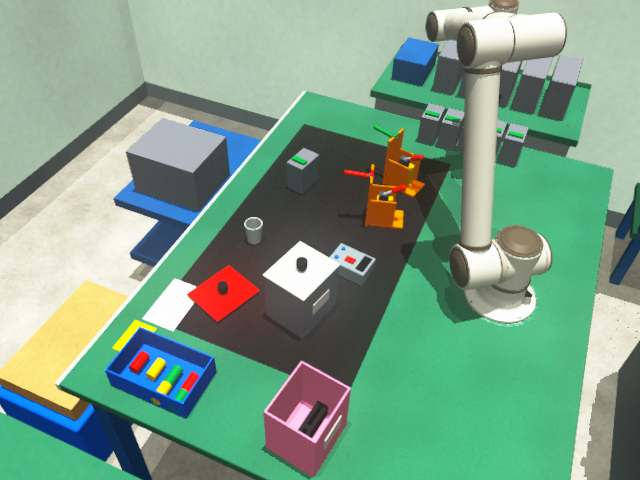

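View pics/t1.png

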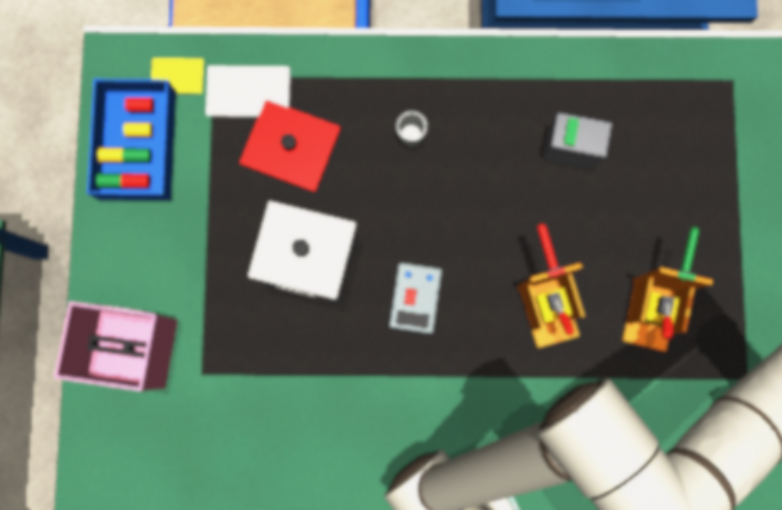

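The side view shows two lid candidates. One is the white plate with a black knob on the grey case at side (300,271). The other is a red plate lying on the mat at (223,290). The white one fits, since it is on the grey case, and the red lid and the pink box at (308,415) are the look-alikes. There are also two pegs: green at side (385,131) and red at (360,174). Next I measure the poses of the lid, peg and meter.

```bash
cat > m.py <<'E'
from h import *
from scipy.optimize import least_squares
def comp(m,seed):  # component nearest to seed
    n,l,s,c=cv2.connectedComponentsWithStats(m.astype(np.uint8))
    k=[i for i in range(1,n) if s[i,4]>15]
    i=min(k,key=lambda i:np.min(np.hypot(*(np.argwhere(l==i)[:,::-1]-seed).T))); return l==i
def rz(a): return np.array([[np.cos(a),-np.sin(a)],[np.sin(a),np.cos(a)]])
def fit_rect(obs,hx,hy,z,x0):
    # obs: (pic, 4 corner px); assign nearest
    L=np.array([[hx,hy],[-hx,hy],[-hx,-hy],[hx,-hy]])
    def f(v,full=False):
        W=np.c_[L@rz(v[2]).T+v[:2],np.full(4,z)]; r=[]
        for p,c in obs:
            q=proj(p,W); D=np.linalg.norm(q[:,None]-c[None],axis=2); r.append((q-c[D.argmin(1)]).ravel())
        return np.concatenate(r)
    best=min((least_squares(f,[x0[0],x0[1],a]) for a in np.arange(-1.5,1.6,.25)),key=lambda s:s.cost)
    return best.x,np.sqrt(2*best.cost/len(best.fun))
def quad(m):
    c=max(cv2.findContours(m.astype(np.uint8),cv2.RETR_EXTERNAL,cv2.CHAIN_APPROX_NONE)[0],key=cv2.contourArea)
    h=cv2.convexHull(c)
    for e in np.arange(.01,.2,.005):
        a=cv2.approxPolyDP(h,e*cv2.arcLength(h,True),True)
        if len(a)<=4: return a.reshape(-1,2).astype(float)
E
python3 - <<'E'
from m import *
P={n:env.grab_frame(n) for n in('side','top')}
def hsv(p): return cv2.cvtColor(p['image'],cv2.COLOR_BGR2HSV)
obs=[]
for n,seed in(('side',(300,285)),('top',(270,250))):
    h=hsv(P[n]); m=(h[...,1]<40)&(h[...,2]>190); c=quad(comp(m,seed)); print(n,c.tolist()); obs.append((P[n],c))
for o in([obs[0]],[obs[1]],obs): print('lid',fit_rect(o,.068,.078,.174,[.5,.3]))
# peg
pk={}
for n,seed in(('side',(385,131)),('top',(506,250))):
    h=hsv(P[n]); m=(h[...,0]>50)&(h[...,0]<75)&(h[...,1]>170)&(h[...,2]>120); m=comp(m,seed)
    a=np.argwhere(m)[:,::-1].astype(float); pk[n]=a
    mu=a.mean(0); d=np.linalg.svd(a-mu,full_matrices=False)[2][0]; t=(a-mu)@d
    print(n,len(a),mu,'ends',mu+d*t.min(),mu+d*t.max(), 'hsv',h[seed[1],seed[0]])
    e=[mu+d*t.min(),mu+d*t.max()]
    print(at_z(P[n],e,.176))
np.savez('peg.npz',**pk)
for n in P:
  for t in('meter','cup','module'):
    r=env.trace(P[n],t)[0]['mask']; c=quad(r); print(n,t,c.tolist(), at_z(P[n],c,{'meter':.056,'cup':.07,'module':.117}[t]).round(3)[:,:2].tolist())
E
```

```text
side [[263.0, 275.0], [299.0, 241.0], [374.0, 259.0], [303.0, 300.0]]
top [[258.0, 219.0], [308.0, 232.0], [297.0, 274.0], [246.0, 261.0]]
lid (array([ 0.4767976 ,  0.27810241, -0.26895217]), np.float64(10.543979691150279))
lid (array([ 0.49646219,  0.29008062, -0.24242995]), np.float64(1.071883765497434))
lid (array([ 0.48526262,  0.28372506, -0.25556252]), np.float64(8.047101642876271))
side 81 [385.02469136 130.72839506] ends [373.64796962 125.81513046] [396.78719387 135.8082668 ] hsv [ 69 213 218]
[[ 0.54154837 -0.39290906  0.176     ]
 [ 0.45326788 -0.37241052  0.176     ]]
top 24 [180.33333333 192.54166667] ends [173.99531212 192.61981845] [187.0056646  192.45939263] hsv [ 68 161 182]
[[0.65361247 0.59944358 0.176     ]
 [0.65447751 0.56099316 0.176     ]]
side meter [[340.0, 245.0], [374.0, 259.0], [363.0, 282.0], [339.0, 273.0]] [[0.474, 0.059], [0.362, 0.07], [0.361, 0.165], [0.435, 0.163]]
side cup [[256.0, 217.0], [261.0, 235.0], [251.0, 243.0], [244.0, 222.0]] [[0.749, 0.071], [0.699, 0.134], [0.711, 0.175], [0.772, 0.106]]
side module [[305.0, 148.0], [316.0, 177.0], [299.0, 192.0], [287.0, 162.0]] [[0.731, -0.254], [0.637, -0.131], [0.656, -0.043], [0.754, -0.161]]
top meter [[334.0, 255.0], [358.0, 258.0], [352.0, 295.0], [329.0, 289.0]] [[0.486, 0.123], [0.477, 0.048], [0.362, 0.067], [0.38, 0.138]]
top cup [[343.0, 165.0], [349.0, 177.0], [340.0, 185.0], [333.0, 172.0]] [[0.773, 0.097], [0.734, 0.078], [0.708, 0.106], [0.75, 0.129]]
top module [[428.0, 167.0], [458.0, 173.0], [449.0, 198.0], [419.0, 192.0]] [[0.756, -0.165], [0.737, -0.257], [0.658, -0.227], [0.676, -0.136]]
```

```bash
python3 - <<'E'
from m import *
P={n:env.grab_frame(n) for n in('side','top')}
def hsv(p): return cv2.cvtColor(p['image'],cv2.COLOR_BGR2HSV)
obs=[]
for n,seed in(('side',(300,285)),('top',(270,250))):
    h=hsv(P[n]); m=(h[...,1]<40)&(h[...,2]>190)
    if n=='side': m[:,341:]=0; m[:246,325:]=0
    m=comp(m,seed); c=quad(m); print(n,c.tolist()); obs.append((P[n],c+.0))
for o in([obs[0]],[obs[1]],obs): print('lid',fit_rect(o,.068,.078,.174,[.5,.3]))
for n,s in(('side',(300,266)),('top',(277,245))):  # knob
    h=hsv(P[n]); m=comp(h[...,2]<90,s) if n=='top' else comp((h[...,2]<90),s); a=np.argwhere(m)[:,::-1]; print('knob',n,len(a),a.mean(0),at_z(P[n],a.mean(0),.206 if n=='top' else .199))
obsp=[]
for n,seed in(('side',(385,131)),('top',(506,250))):
    h=hsv(P[n]); m=(h[...,0]>50)&(h[...,0]<75)&(h[...,1]>(170 if n=='side' else 125))&(h[...,2]>140)
    if n=='top': print(h[230:270:5,506].tolist(),h[250,500:514].tolist())
    if n=='top': m[:,:485]=0; m[:,525:]=0; m[:225]=0; m[275:]=0
    m=comp(m,seed)
    a=np.argwhere(m)[:,::-1].astype(float)
    mu=a.mean(0); d=np.linalg.svd(a-mu,full_matrices=False)[2][0]; t=(a-mu)@d
    e=np.array([mu+d*t.min(),mu+d*t.max()]); print(n,len(a),e.tolist()); print(at_z(P[n],e,.176))
    tip=e[e[:,1].argmin()]; obsp.append((P[n],tip,mu,np.array([-d[1],d[0]])))
def W(v,s,dz): 
    s=np.atleast_1d(s); return np.c_[v[0]+s*np.cos(v[2]),v[1]+s*np.sin(v[2]),.172+s*7/80+dz]
def f(v,dz=0,ob=obsp):
    r=[]
    for p,tip,mu,nn in ob:
        r+=list((proj(p,W(v,[20,40,60],dz) if 0 else W(v,[.02,.04,.06],dz))-mu)@nn); r+=list(proj(p,W(v,.0865,dz))[0]-tip)
    return r
for ob in(obsp[:1],obsp[1:],obsp):
    s=least_squares(f,[.43,-.36,-.2],kwargs={'ob':ob}); print('stand',s.x,np.degrees(s.x[2]),'rms px',np.sqrt(np.mean(s.fun**2)),'tip',W(s.x,.08,0))
big=cv2.resize(P['side']['image'][225:315,250:390],(790,508),interpolation=cv2.INTER_CUBIC)
cv2.imwrite('pics/crop_lid.png',big)
E
```

```text
side [[340.0, 246.0], [303.0, 300.0], [263.0, 275.0], [299.0, 241.0]]
top [[258.0, 219.0], [308.0, 232.0], [297.0, 274.0], [246.0, 261.0]]
lid (array([ 0.5023072 ,  0.27586834, -0.13327782]), np.float64(4.862319735728793))
lid (array([ 0.49646219,  0.29008062, -0.24242995]), np.float64(1.071883765497434))
lid (array([ 0.49871953,  0.28413401, -0.18612783]), np.float64(4.138373049080075))
knob side 112 [301.4375     263.75892857] [[0.49444119 0.2925366  0.199     ]]
knob top 33 [276.57575758 245.45454545] [[0.49482208 0.2888681  0.206     ]]
side 75 [[373.6923915630333, 125.72774060808908], [396.9233190909897, 135.54721368232802]]
[[ 0.54158373 -0.39344641  0.176     ]
 [ 0.45331611 -0.37398029  0.176     ]]
[[13, 32, 55], [66, 146, 108], [68, 166, 161], [68, 160, 191], [68, 161, 182], [66, 149, 135], [66, 94, 114], [28, 142, 95]] [[24, 25, 52], [53, 56, 59], [65, 125, 88], [67, 160, 132], [68, 161, 174], [68, 159, 194], [68, 161, 182], [67, 157, 145], [64, 112, 93], [48, 44, 58], [15, 20, 51], [10, 29, 52], [13, 33, 54], [13, 32, 55]]
top 93 [[508.5934795880175, 234.9066861904399], [503.10993187475174, 258.79569132302635]]
[[ 0.53629881 -0.38519704  0.176     ]
 [ 0.46603681 -0.36648647  0.176     ]]
stand [ 0.45414294 -0.3793717  -0.1057943 ] -6.061566981484299 rms px 0.0007084172216513952 tip [[ 0.53369566 -0.38781947  0.179     ]]
stand [ 0.45164197 -0.36381029 -0.23583752] -13.512494762223183 rms px 0.0004289694723486085 tip [[ 0.52942749 -0.38250289  0.179     ]]
stand [ 0.45272814 -0.36781534 -0.19967971] -11.440804899506428 rms px 0.9489476016849543 tip [[ 0.53113855 -0.38368378  0.179     ]]
```

View pics/crop_lid.png

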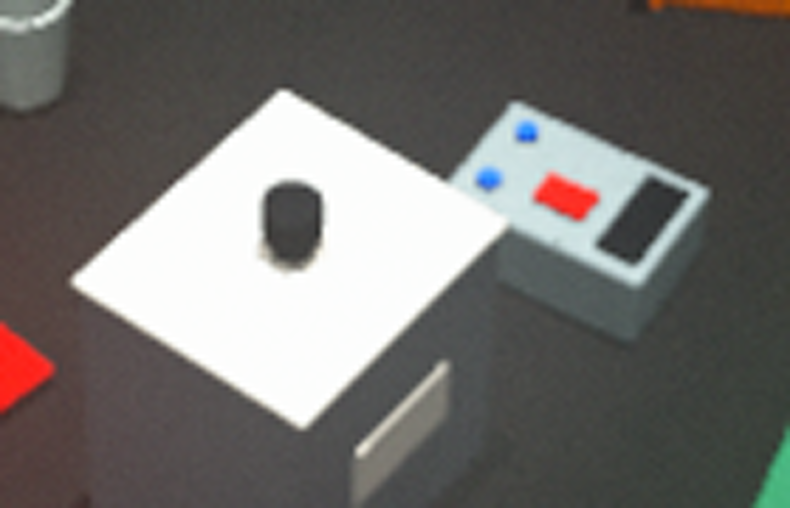

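The crop confirms a white lid with a black knob on the grey case. Its corners are at side px (263,275), (300,241), (340,264) and (304,301). Next I refit and pick the lid.

```bash
python3 - <<'E'
from m import *
P={n:env.grab_frame(n) for n in('side','top')}
obs=[(P['side'],np.array([[262.8,275],[300.2,240.6],[340.4,264],[303.5,301.2]])),(P['top'],np.array([[258.0, 219.0], [308.0, 232.0], [297.0, 274.0], [246.0, 261.0]]))]
for o in(obs[:1],obs): print(fit_rect(o,.068,.078,.174,[.5,.3]))
v,_=fit_rect(obs,.068,.078,.174,[.5,.3]); a=np.degrees(v[2]); print(a)
np.save('lid.npy',v)
for y in(a-90,a+90):
    for X in([v[0],v[1],.35],[v[0],v[1],.183],[.61,.112,.3],[.61,.112,.022],[.6,-.395,.32],[.48,-.37,.32]):
        j=env.inverse_kinematics(X,[-90,0,y]); print(round(y),X,None if j is None else np.round(j,0).tolist())
E
```

```text
(array([ 0.49425164,  0.28977663, -0.24169689]), np.float64(0.264167954061354))
(array([ 0.49525532,  0.28982195, -0.24189182]), np.float64(0.8296896239023223))
-13.859380471084446
-104 [np.float64(0.4952553194639462), np.float64(0.28982194729289595), 0.35] [47.0, 14.0, 6.0, 0.0, -83.0, 120.0]
-104 [np.float64(0.4952553194639462), np.float64(0.28982194729289595), 0.183] [47.0, 19.0, -10.0, 0.0, -61.0, 120.0]
-104 [0.61, 0.112, 0.3] [25.0, 19.0, 7.0, 0.0, -78.0, 141.0]
-104 [0.61, 0.112, 0.022] [25.0, 33.0, -13.0, 0.0, -44.0, 141.0]
-104 [0.6, -0.395, 0.32] [-21.0, 30.0, 26.0, 0.0, -87.0, -173.0]
-104 [0.48, -0.37, 0.32] [-22.0, 17.0, 7.0, 0.0, -80.0, -172.0]
76 [np.float64(0.4952553194639462), np.float64(0.28982194729289595), 0.35] [47.0, 14.0, 6.0, 0.0, -83.0, -60.0]
76 [np.float64(0.4952553194639462), np.float64(0.28982194729289595), 0.183] [47.0, 19.0, -10.0, -0.0, -61.0, -60.0]
76 [0.61, 0.112, 0.3] [25.0, 19.0, 7.0, 0.0, -78.0, -39.0]
76 [0.61, 0.112, 0.022] [25.0, 33.0, -13.0, 0.0, -44.0, -39.0]
76 [0.6, -0.395, 0.32] [-21.0, 30.0, 26.0, 0.0, -87.0, 7.0]
76 [0.48, -0.37, 0.32] [-22.0, 17.0, 7.0, 0.0, -80.0, 8.0]
```

```bash
python3 - <<'E'
from m import *
v=np.load('lid.npy'); x,y=v[:2]; yaw=np.degrees(v[2])+90; O=[-90,0,yaw]
s=env.read_state()
env.move_straight([*s['position'][:2],.35],rate=.3)
env.goto([x,y,.30],O)
env.move_straight([x,y,.235],rate=.15)
hit=env.move_straight([x,y,.183],rate=.06,force_limit=6)
print(hit,env.read_state()['position'],env.read_state()['clock'])
env.gripper_to(.2,grasp_force=25)
s=env.read_state(); print('opening',s['opening'],s['force'],s['position'])
f0=s['force']
env.move_straight([x,y,.22],rate=.06); env.dwell(.2)
s=env.read_state(); print(s['opening'],s['force']-f0,s['wrist_torque'],s['clock'])
P={n:env.grab_frame(n) for n in('side','top')}
im=np.hstack([P['side']['image'][190:350,220:420],P['top']['image'][190:350,200:400]])
cv2.imwrite('pics/lift.png',cv2.resize(im,(800,320)))
E
```

```text
False [0.4955472  0.29003248 0.1834299 ] 7.0333
opening 0.33748209919280747 [-0.49031435  1.1200527   0.06828625] [0.49527554 0.28981806 0.18298794]
0.3357734989891406 [ 0.23480345 -0.80678012 -3.92042762] [0.02379374 0.082195   0.01300499] 8.9833
```

View pics/lift.png

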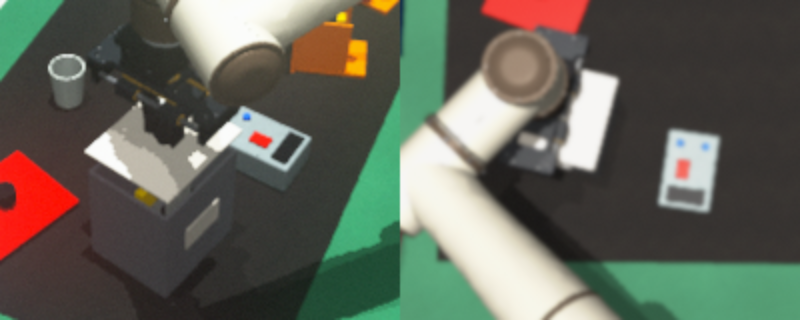

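The lid is lifted level in the side view, at about crop (165,150). Yellow shows at the near (+y) slot, so blue should be in the -y slot. Now I set the lid down.

```bash
python3 - <<'E'
from m import *
v=np.load('lid.npy'); x,y=v[:2]
env.move_straight([x,y,.255],rate=.2)
px,py=.61,.112
env.move_straight([px,py,.255],rate=.2)
env.move_straight([px,py,.045],rate=.15)
hit=env.move_straight([px,py,.020],rate=.02,force_limit=4)
s=env.read_state(); print(hit,s['position'],s['force'],s['clock'])
env.gripper_to(.6); env.dwell(.2)
s=env.read_state(); print(s['opening'],s['force'])
env.move_straight([px,py,.10],rate=.15)
env.move_straight([px,py,.33],rate=.3)
P={n:env.grab_frame(n) for n in('side','top')}
for n in P: cv2.imwrite(f'pics/c_{n}.png',P[n]['image'])
for n in P:
  for t in('blue_gauge','yellow_gauge','lid','cup','meter'):
    r=env.search_frame(P[n],t)
    print(n,t,[(round(d['score'],2),np.round(d['xyz'],3).tolist(),proj(P[n],d['xyz'])[0].astype(int).tolist()) for d in r])
print(env.read_state()['clock'])
im=np.hstack([P['side']['image'][190:350,200:400],P['top']['image'][190:350,220:420]])
cv2.imwrite('pics/placed.png',cv2.resize(im,(800,320)))
E
```

```text
True [0.60985824 0.11194032 0.02295526] [-3.58148484e-03  3.02235352e-01  5.24157833e+00] 13.1667
0.6004817341453026 [ 0.43408354  0.33958805 -0.3867824 ]
side blue_gauge [(0.78, [0.486, 0.266, 0.116], [308, 278])]
side yellow_gauge [(0.49, [0.497, 0.32, 0.144], [295, 284]), (0.34, [0.483, 0.265, 0.119], [309, 278])]
side lid [(0.78, [0.714, 0.34, 0.012], [223, 294]), (0.65, [0.64, 0.102, 0.014], [283, 247])]
side cup [(0.7, [0.743, 0.109, 0.054], [252, 229])]
side meter [(0.6, [0.415, 0.108, 0.052], [352, 262]), (0.5, [0.707, -0.162, 0.052], [299, 180])]
top blue_gauge []
top yellow_gauge []
top lid [(0.92, [0.771, 0.369, 0.014], [259, 169]), (0.9, [0.587, 0.093, 0.011], [343, 225])]
top cup [(0.74, [0.414, -0.35, 0.078], [488, 278])]
top meter [(0.58, [0.431, 0.085, 0.046], [345, 272]), (0.46, [0.503, 0.321, 0.15], [267, 245])]
16.275
```

View pics/placed.png

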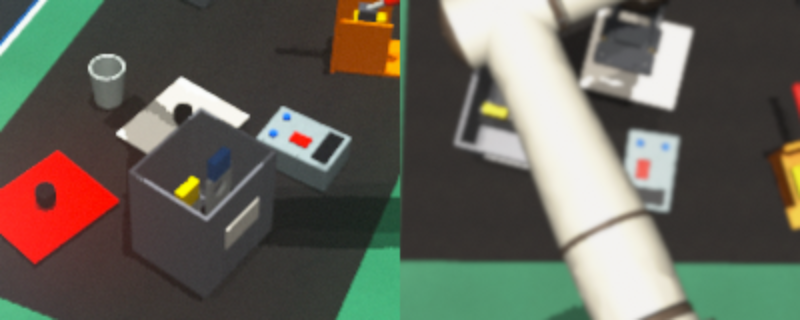

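The lid lies flat with its knob up beside the case, at side (291,246). The blue grip is in the -y slot at about side (309,272), and yellow is at (295,284). Next I refine the gauge position.

```bash
python3 - <<'E'
from m import *
p=env.grab_frame('side'); v=np.load('lid.npy')
print('rim',fit_rect([(p,np.array([[265.5,276],[299.5,245],[337,266],[303,298]]))],.065,.075,.168,v[:2]))
h=cv2.cvtColor(p['image'],cv2.COLOR_BGR2HSV); m=(h[...,0]>100)&(h[...,0]<130)&(h[...,1]>110)&(h[...,2]>35)
w=np.zeros_like(m); w[255:300,290:330]=1; m=comp(m&w,(309,272)); a=np.argwhere(m)[:,::-1]
print(len(a),a.min(0),a.max(0),a.mean(0))
for r in m[260:292,300:322]: print(''.join('#' if q else '.' for q in r))
B=np.array([[i,j,k] for i in(-.007,.007) for j in(-.018,.018) for k in(.113,.150)])
def img(xy):
    X=B.copy(); X[:,:2]=B[:,:2]@rz(v[2]).T+xy; q=np.round(proj(p,X)*16).astype(np.int32)
    o=np.zeros((480,640),np.uint8); cv2.fillConvexPoly(o,cv2.convexHull(q),255,cv2.LINE_AA,4); return o/255.
best=[]
for dx in np.arange(-.012,.0121,.001):
    for dy in np.arange(-.012,.0121,.001):
        xy=np.array([.487+dx,.257+dy]); best.append((np.abs(img(xy)-m).sum(),*xy))
best.sort(); print(best[:6])
E
```

```text
rim (array([ 0.49614289,  0.28850572, -0.2353691 ]), np.float64(1.3857654548052916))
123 [304 264] [314 279] [308.96747967 271.17073171]
......................
......................
......................
......................
..........####........
.........######.......
........#######.......
.......########.......
......#########.......
.....##########.......
....###########.......
....###########.......
....###########.......
....##########........
.....########.........
....########..........
....#######...........
....######............
.....####.............
.....###..............
......................
......................
......................
......................
......................
......................
......................
......................
......................
......................
......................
......................
[(np.float64(72.19607843137256), np.float64(0.493), np.float64(0.251)), (np.float64(72.57647058823528), np.float64(0.488), np.float64(0.251)), (np.float64(72.67843137254903), np.float64(0.489), np.float64(0.253)), (np.float64(72.91372549019607), np.float64(0.492), np.float64(0.252)), (np.float64(72.99215686274509), np.float64(0.49), np.float64(0.254)), (np.float64(73.02745098039216), np.float64(0.491), np.float64(0.253))]
```

```bash
python3 - <<'E'
from m import *
p=env.grab_frame('side'); v=np.load('lid.npy')
B=np.array([[i,j,k] for i in(-.007,.007) for j in(-.018,.018) for k in(.113,.150)])
B[:,:2]=B[:,:2]@rz(v[2]).T+[.4875,.256]
q=proj(p,B); S=10; o=np.array([275,240])
im=cv2.resize(p['image'][240:300,275:345],None,fx=S,fy=S,interpolation=cv2.INTER_CUBIC)
for i in range(8):
    for j in(1,2,4):
        if i^j>i: cv2.line(im,*[tuple(int(t) for t in (q[k]+.5-o)*S) for k in(i,i^j)],(0,0,255),1)
cv2.imwrite('pics/gr.png',im)
E
```

```text
(no output)
```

View pics/gr.png

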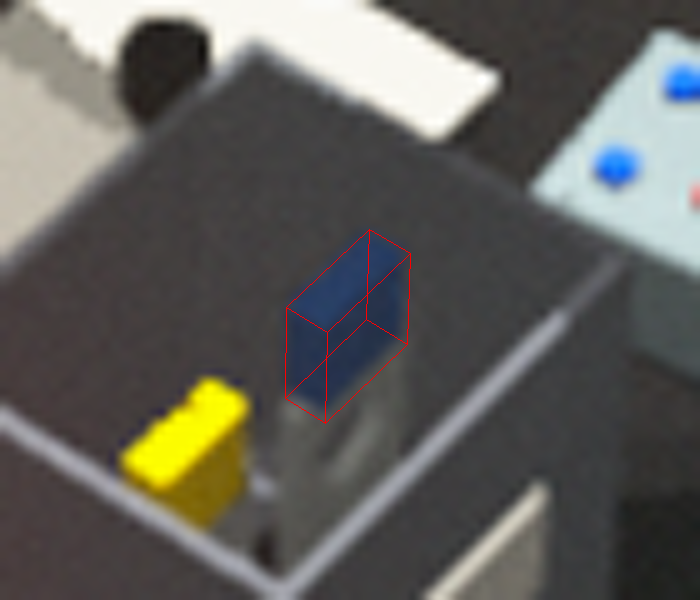

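The model box sits on the blue grip at crop (345,320) to within about 1 px. I now grasp the gauge.

```bash
python3 - <<'E'
from m import *
v=np.load('lid.npy'); O=[-90,0,np.degrees(v[2])+90]; x,y=.488,.2548
env.gripper_to(.5)
env.move_straight([x,y,.26],rate=.25)
hit=env.move_straight([x,y,.117],rate=.09,force_limit=5)
s=env.read_state(); print(hit,s['position'],s['force'])
if not hit:
    env.gripper_to(.08,grasp_force=40)
    s=env.read_state(); print('opening',s['opening'],s['force']); f0=s['force']
    env.move_straight([x,y,.16],rate=.08)
    s=env.read_state(); print(s['opening'],s['force']-f0)
    env.move_straight([x,y,.34],rate=.2); env.dwell(.2)
    s=env.read_state(); print(s['opening'],s['force']-f0,s['wrist_torque'],s['clock'])
    p=env.grab_frame('side'); cv2.imwrite('pics/held.png',cv2.resize(p['image'][180:320,240:400],(800,700))[:600])
E
```

```text
False [0.488288   0.25506613 0.11756824] [ 0.32613008 -0.35285901  0.35202404]
opening 0.15574945005395244 [-0.17938417 -0.80273207  1.01381187]
0.15862734485146623 [ 0.26076724  1.7324643  -3.20140331]
0.15568740800997827 [ 0.62765928  0.72970752 -1.87581399] [-0.01534678  0.03444814 -0.0100496 ] 22.1333
```

The gauge is held, with the opening equal to 14 mm. Next is the transit to the front of the green peg and a check there.

```bash
cat > st.py <<'E'
from m import *
YAW=np.radians(-12.5); u=np.array([np.cos(YAW),np.sin(YAW)]); n=np.array([-u[1],u[0]])
TIP=np.array([.5305,-.383])
def pt(s,z,dy=0): return [*(TIP+u*(s-.08)+n*dy),z]
O=[-90,0,np.degrees(YAW)+90]
E
python3 - <<'E'
from st import *
env.move_straight(pt(.135,.34),rotation=O,rate=.25)
env.move_straight(pt(.135,.210),rate=.2)
env.dwell(.1); s=env.read_state(); print(s['position'],s['tool_rot'],s['opening'],s['clock'])
P={k:env.grab_frame(k) for k in('side','top')}
for k in P:
    for t in('blue_gauge','blue_eye','green_peg'):
        r=env.search_frame(P[k],t); print(k,t,[(round(d['score'],2),np.round(d['xyz'],3).tolist(),proj(P[k],d['xyz'])[0].astype(int).tolist()) for d in r[:2]])
    print(proj(P[k],np.array([pt(.135,.178),pt(.08,.179),pt(.01,.173)])).round(1).tolist())
a=cv2.resize(P['side']['image'][90:170,320:420],(500,400),interpolation=cv2.INTER_CUBIC)
b=cv2.resize(P['top']['image'][200:280,460:520],(300,400),interpolation=cv2.INTER_CUBIC)
cv2.imwrite('pics/front.png',np.hstack([a,b]))
E
```

```text
[ 0.58518421 -0.39540161  0.21242949] [-9.02367191e+01  7.01278349e-02  7.75187627e+01] 0.15860936864749983 25.8583
side blue_gauge [(0.74, [0.586, -0.382, 0.169], [359, 126])]
side blue_eye []
side green_peg [(0.52, [0.582, -0.38, 0.169], [361, 126])]
[[362.0, 121.8], [375.8, 127.5], [393.7, 136.6]]
top blue_gauge []
top blue_eye [(0.39, [0.586, -0.38, 0.161], [504, 219])]
top green_peg [(0.76, [0.417, -0.372, 0.107], [498, 277]), (0.18, [0.755, 0.102, 0.043], [341, 172])]
[[511.5, 218.7], [508.3, 236.7], [503.3, 260.2]]
```

View pics/front.png

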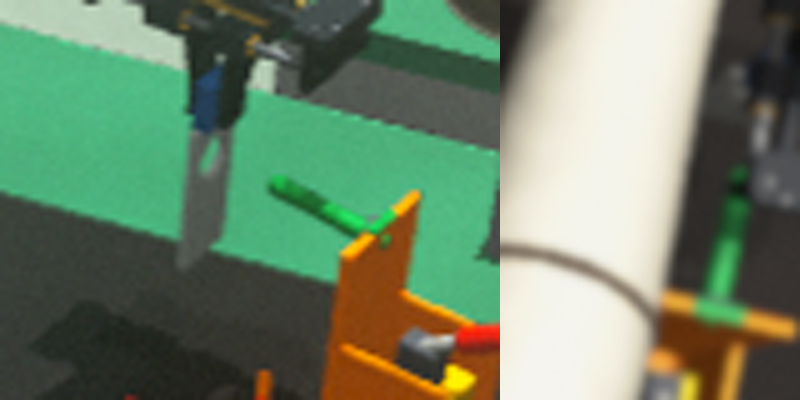

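In the side view the eye is at about px (362,121) and the peg tip at (375,127). The peg's line extended meets the eye within 1 px. In the top view the peg lies on the predicted line to about 1 px. So I thread it.

```bash
python3 - <<'E'
from st import *
env.dwell(.3); s=env.read_state(); print(s['position'],s['force'])
hit=env.move_straight(pt(.085,.209),rate=.04,force_limit=3); s=env.read_state(); print(hit,s['position'],s['force'])
if not hit:
    hit=env.move_straight(pt(.045,.2065),rate=.04,force_limit=3); s=env.read_state(); print(hit,s['position'],s['force'],s['wrist_torque'],s['clock'])
P={k:env.grab_frame(k) for k in('side','top')}
a=cv2.resize(P['side']['image'][90:170,320:420],(500,400),interpolation=cv2.INTER_CUBIC)
b=cv2.resize(P['top']['image'][200:280,460:520],(300,400),interpolation=cv2.INTER_CUBIC)
cv2.imwrite('pics/thread.png',np.hstack([a,b]))
E
```

```text
[ 0.58419379 -0.39490284  0.20990755] [-0.25670102  0.38354884 -1.49346224]
False [ 0.53559311 -0.38413076  0.20890168] [-0.76352811 -0.13834257 -1.00482056]
False [ 0.49655178 -0.37548739  0.20650182] [ 0.0211486  -0.87906428 -1.9236243 ] [-0.00153426  0.0787265   0.05362519] 29.1083
```

View pics/thread.png

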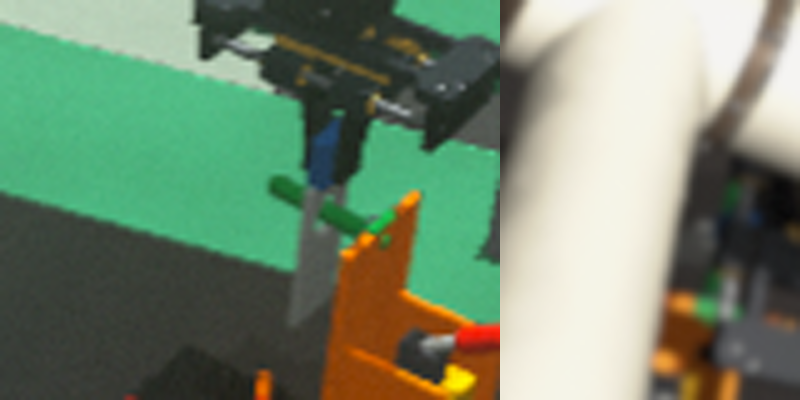

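The peg passes through the eye: it shows on both sides of the blade at crop (285,187) and (340,215), and there was no contact force. Next I lower and release.

```bash
python3 - <<'E'
from st import *
hit=env.move_straight(pt(.045,.194),rate=.015,force_limit=2.5); s=env.read_state(); print(hit,s['position'],s['force'],s['wrist_torque'])
env.gripper_to(.3); env.dwell(.3)
s=env.read_state(); print(s['opening'],s['force'])
env.move_straight(pt(.045,.30),rate=.1)
env.move_straight(pt(.12,.36),rate=.3)
env.goto([.6,0,.40],O)
env.dwell(.3)
print(env.read_state()['clock'])
P={k:env.grab_frame(k) for k in('side','top')}
for k in P:
    for t in('blue_gauge','lid','meter','cup','module','yellow_gauge'):
        r=env.search_frame(P[k],t); print(k,t,[(round(d['score'],2),np.round(d['xyz'],3).tolist(),proj(P[k],d['xyz'])[0].astype(int).tolist()) for d in r[:2]])
a=cv2.resize(P['side']['image'][90:190,330:430],(400,400),interpolation=cv2.INTER_CUBIC)
b=cv2.resize(P['side']['image'][140:340,200:400],(400,400),interpolation=cv2.INTER_CUBIC)
cv2.imwrite('pics/end.png',np.hstack([a,b]))
E
```

```text
True [ 0.49639068 -0.3754527   0.20015711] [-0.72774929 -1.19684665  3.86705395] [0.06947291 0.01402705 0.03119185]
0.3011611613083015 [ 0.23637248 -0.25542774 -0.86908057]
33.9917
side blue_gauge [(0.61, [0.494, -0.364, 0.163], [383, 137])]
side lid [(0.9, [0.637, 0.102, 0.015], [284, 247]), (0.81, [0.717, 0.344, 0.012], [222, 295])]
side meter [(0.87, [0.418, 0.107, 0.05], [351, 262])]
side cup [(0.89, [0.742, 0.108, 0.052], [252, 229])]
side module [(0.97, [0.711, -0.175, 0.083], [300, 171])]
side yellow_gauge [(0.53, [0.498, 0.317, 0.144], [295, 283])]
top blue_gauge [(0.61, [0.494, -0.367, 0.213], [507, 247])]
top lid [(0.87, [0.63, 0.05, 0.01], [356, 212]), (0.63, [0.718, 0.345, 0.014], [266, 185])]
top meter []
top cup []
top module [(0.86, [0.709, -0.204, 0.109], [440, 182])]
top yellow_gauge []
```

View pics/end.png

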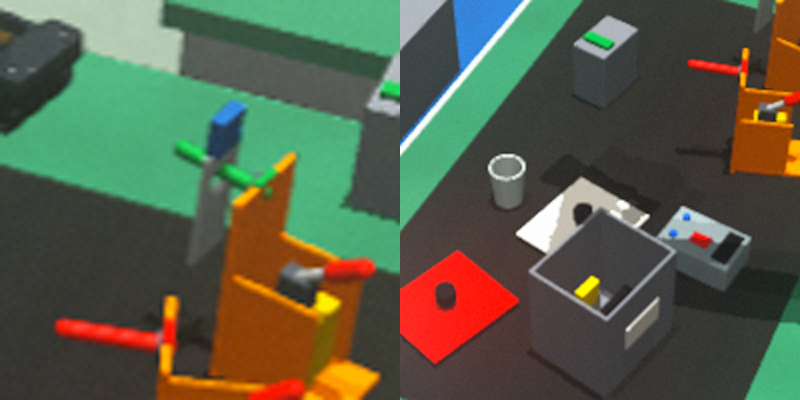

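The blue gauge hangs by its eye on the green peg at about crop (210,170). The lid lies flat with its knob up, the yellow gauge is in the case, and nothing else has moved, so I hand in.

```bash
python3 -c "
from workcell import env
env.close_job(); print(env.read_state()['clock'])"
```

```text
the job is handed in; nothing more can be done
the job is handed in; nothing more can be done
```

The job is done and handed in at about 34 s of the 64 s allowed. I lifted the white lid off the grey case by its knob and set it down gently at about (0.61, 0.11), beside the case, flat with the knob up. I then took the blue gauge from the -y slot, threaded its eye over the green peg, lowered it until it rested there, and let go.

**Last checks that passed:**
- The side picture shows the gauge hanging on the peg with the gripper clear.
- The yellow gauge is still standing in the case.
- The side-view positions of the meter, cup and module are within about 3 mm of the start.
- The largest contact force I read was about 5 N.

**Checks that disagreed or gave nothing:**
- The side and top fits of the peg's direction differed by about 7°. I used -12.5°, and the eye went on without touching.
- In the last top picture, the networks did not find the meter, the cup or the yellow gauge. They also placed the lid about 5 cm off, probably because the arm was partly in the way. The side view showed all of these as they should be.

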